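# Stack the test sieves on the sieve shaker

### The arm

A 7-joint arm with a two-finger parallel gripper is mounted at the origin on the work surface. World frame = base frame: x ahead of the robot, y to its left, z up, the work surface at z = 0. Lengths are in m, angles in rad, forces in N, time in s.
With the tool pointing down it reaches from about 0.425 to 0.925 m from the base axis. Payload 6.8 kg.
Tool frame: the origin (TCP) lies at the very end of the fingers, on their centre line; the grasp point (between the pads) lies 19 mm behind it; z points along the fingers, y is the line along which they close (so a half turn about z gives the same grasp; the last joint's range is limited). The gripper opens to 85 mm and grips with 20 to 120 N. Pads are 22 mm wide; open, the fingers measure 114 mm over their backs; the gripper's body (76 mm by 85 mm) begins 54 mm behind the grasp point. The pads swing forward as they close: fully open they stand 13 mm farther back than shut.
Start: joints at [-1.213, 0.477, 0.022, 1.555, -0.011, 1.109, -0.083], TCP at [0.303, 0.603, 0.231] pointing down, gripper open.
Joint ranges: [-2.96, 2.96], [-0.34, 2.1], [-1.41, 1.46], [0.24, 2.44], [-1.37, 4.51], [0.17, 1.92], [-2.96, 2.96]. Speed limits (rad/s): [2.39, 2.39, 3.14, 3.14, 3.14, 3.14, 3.14].

### API

Orientations are given as a unit quaternion [w, x, y, z].
In Python, from station import bot gives the robot as it stands.
- The arm moves only by the tool jog_arm, never from a script. Its argument "motion" is a list of rows, each a list of 7 numbers: the turn, a rotation vector about the tool's x, y, z in rad, then the shift along the tool's x, y, z in mm, then the finger opening in mm, from 0 to 85.4. A call has 1 to 10 rows; each row is the pose to reach, as a shift and turn from the pose commanded when the call began, along the tool's axes at that moment; what a row does not reach only later rows make up. A row lasts 1/8 s, in which the tool goes at most 62.5 mm and 10.7 degrees, less where a joint would pass 70% of its speed; a pose out of reach is approached as far as the arm can. A call with a gripper value outside its range is refused whole. The fingers move at their own pace and stop on an object; "grip_force" is the grip in N (left out, the last holds). Time passes only in rows, so rows that repeat a pose let the fingers close. It gives the time, the measured TCP pose, the force, the opening and the grip force at its end, in the units of the state.
- bot.get_obs(): the state, without advancing time (a new reading comes with each control period).
- bot.read_camera(name): name is "side" or "top" or "wrist"; returns a dict with "pixels" (420x560x3 uint8, red, green, blue), "camera_matrix" (3x3 intrinsics, pixels), "T" (4x4, takes a point from camera to world coordinates); the wrist camera has in their place "tool_from_camera" (4x4, takes a point from camera to tool coordinates, whose origin is the TCP and whose axes are the flange's). Camera axes: x right, y down, z forward; pixel columns grow to the right and rows downward; lengths in m; the calibration is good to about 2 mm. A picture is of the moment at which its call begins: read the wrist's pose just before it. There is no depth.
- bot.hand_in(): hands the job in; it is judged then, once.
Trained networks look in a picture, given as the dict that the camera call returned (one of the last four; its "shot" number tells which), for a name from the list of things; names that differ only in an ending like _2 or _b are one class to them, and where a whole thing is asked for, a point or a joint stands for the part that bears it (a point fixed in the world has none). Each returns a list of dicts, best first, with "score" (0 to 1); they miss things now and then, are a little off and sometimes report something else, mostly with a low value. They report only what shows in the picture. A call takes as long as a camera call. They do not tell look-alikes from the thing itself.
- bot.spot_in(thing, picture): "xy" ([column, row] in pixels, amid what is visible of it).
- bot.tip_of(thing, picture): "xy" ([column, row] in pixels: a listed point, or the origin of a listed thing).
The state is a dict: "t": time; "q": joint angles; "joint_vel": joint speeds; "joint_torque": joint torques, N m; "eef_pos": TCP position; "tool_rot": TCP orientation; "contact_force": force on the tool from outside, world axes, zero at the start; "torque": the same for the moment, N m; "gripper_width": opening from 0.0 (shut) to 1.0 (fully open); "grasp_force": force on a finger pad.
Only numpy, scipy, OpenCV 4.12 (cv2) and the standard library are available. Lean on these libraries where they do the work, as an engineer would, in place of code of your own. Each camera call takes 0.05 s, during which the arm holds its last target. There are 200 camera calls.

### The job

Load the sieve shaker for a particle-size run: press the plain receiving pan fully home into the foam cutout on top of the shaker, then nest on it, in this order, the fine-mesh sieve, the coarse-mesh sieve and the lid, each seated level and right down in the one below. Let go of the finished stack and leave it standing, and do not knock over the sample jar or the bottle.

Things in the scene. Friction and masses are not known exactly. Their poses are not given: they have to be found in the camera images.
- pan: Receiving pan: plain steel cup, open top, smooth closed floor, no mesh. 60 mm outside diameter, 34 mm high, wall 3 mm (inside diameter 54 mm), floor 6 mm thick; the lowest 4 mm of the outside taper to 52 mm diameter. 0.16 kg. Stands upright on the bench. Origin: centre of its underside, z up.
- fine_sieve: Fine sieve, the shallow one, 28 mm high: steel ring (60 mm outside, 54 mm inside diameter, 8 to 28 mm up) with close wire mesh (3 mm pitch) 10 mm below its rim, on a spigot 48 mm wide, 0 to 8 mm up, foot tapered to 42 mm. The spigot drops into the pan's mouth, the ring rests on its rim. 0.13 kg. Origin: centre of spigot's underside, z up; seated: 26 mm above the pan's origin.
- coarse_sieve: Coarse sieve, the tall one, 44 mm high: steel ring (60 mm outside, 54 mm inside diameter, 8 to 44 mm up) with open wire mesh (9 mm pitch) 18 mm below its rim, on a spigot 48 mm wide, 0 to 8 mm up, foot tapered to 42 mm, that drops into the fine sieve's mouth. 0.2 kg. Origin: centre of spigot's underside, z up; seated: 20 mm above the fine sieve's origin.
- lid: Lid, 35 mm high: spigot 48 mm wide 0 to 8 mm up (foot tapered to 42 mm), steel disc 60 mm wide 8 to 13 mm up, neck 12 mm wide 13 to 17 mm up, round black knob 18 mm wide 17 to 35 mm up. Stands on its spigot, knob up. 0.11 kg. Origin: centre of spigot's underside, z up; seated: 36 mm above the coarse sieve's origin.
- shaker: Sieve shaker, fixed: round white housing 130 mm wide, grey control box (28 mm high) out to 89 mm on its -x side, grey foam ring on top, 60 mm above bench. Round cutout in its centre, 68 mm wide, 16 mm deep; four springy foam ribs narrow it to 57 mm: push the pan in with 4 to 10 N down to the rigid floor. Origin: on the axis at bench height; cutout floor (seated pan's origin) 44 mm above it.
- jar: Bystander: whitish translucent plastic sample jar with a white lid, 48 mm in diameter, 62 mm high, loose, about 0.14 kg. Origin: centre of its underside, z up.
- bottle: Bystander: amber bottle, 58 mm in diameter, 125 mm high, loose, about 0.3 kg. Origin: centre of its underside, z up.
There are look-alikes about, which are no part of the job. What is shaped like the fine_sieve but brown or orange is not meant. What is shaped like the pan but orange is not meant.

How it is judged:
On the way, in this order (a step that is already met when the one before it is completed fails the run):
1. the pan is pressed home in the foam cutout (horizontal distance between pan and shaker below 0.006 m and z of pan in the frame of shaker between 0.041 and 0.047 m and angle between pan's own z axis and vertical below 0.08 rad), for 0.2 s.
2. the fine sieve is seated on the pan (all of step 1 and horizontal distance between fine_sieve and pan below 0.006 m and z of fine_sieve in the frame of pan between 0.023 and 0.029 m and angle between fine_sieve's own z axis and vertical below 0.08 rad), for 0.2 s.
3. the coarse sieve is seated on the fine sieve (all of step 2 and horizontal distance between coarse_sieve and fine_sieve below 0.006 m and z of coarse_sieve in the frame of fine_sieve between 0.017 and 0.023 m and angle between coarse_sieve's own z axis and vertical below 0.08 rad), for 0.2 s.
4. the lid is seated on the coarse sieve (all of step 3 and horizontal distance between lid and coarse_sieve below 0.006 m and z of lid in the frame of coarse_sieve between 0.033 and 0.039 m and angle between lid's own z axis and vertical below 0.08 rad), for 0.2 s.
At the end, for the whole second after the job is handed in: Pan on the floor of the shaker's foam cutout, fine sieve on the pan, coarse sieve on that, lid on top; each within 6 mm sideways and 3 mm in height of its seated place on the one below, tilted under 0.08 rad, at rest (under 0.02 m/s) (all of step 4 and linear speed of each of pan, fine_sieve, coarse_sieve, lid below 0.02 m/s); the robot touches nothing.
It fails at once if the sample jar is knocked over (angle between jar's own z axis and vertical above 0.6 rad).
It fails at once if the bottle is knocked over (angle between bottle's own z axis and vertical above 0.6 rad).
It also fails if it takes over 109 s, if anything falls off the work surface, if the arm or the gripper's body presses on something with over 40 N, if the wrist force passes 120 N, or if a joint passes its speed limit or range.

## Working session

There is one attempt and no reset: what is moved stays moved. The work goes in short steps, Python scripts to look and compute and a tool call to move; the robot and the scene stay as the last step left them, time stands still between calls to the robot, and variables do not carry over. Pictures are saved under pics/ and viewed, at most 18 in all, crops included, and the job is handed in when it is done.

Besides the shell and the picture viewer there is one more tool, called by a JSON object that holds its "op" and its "data", one argument or row to a line. jog_arm: Moves the arm, as the interface text tells. Its arguments: {"type":"object","properties":{"motion":{"type":"array"},"grip_force":{"type":"number"}},"required":["motion"]}

```bash
ls; mkdir -p pics; cat > h.py <<'E'
import numpy as np, cv2
from station import bot
from scipy.spatial.transform import Rotation as R
def save(p,n): cv2.imwrite('pics/'+n,p['pixels'][:,:,::-1])
def rot(o): q=o['tool_rot']; return R.from_quat([q[1],q[2],q[3],q[0]])
def pic(name):
    o=bot.get_obs(); p=bot.read_camera(name)
    if name=='wrist':
        T=np.eye(4);T[:3,:3]=rot(o).as_matrix();T[:3,3]=o['eef_pos'];p['T']=T@p['tool_from_camera']
    return p
def onz(p,uv,z):
    K=p['camera_matrix'];T=p['T']
    d=T[:3,:3]@np.linalg.solve(K,[uv[0],uv[1],1]);c=T[:3,3]
    return c+d*(z-c[2])/d[2]
def proj(p,X):
    T=np.linalg.inv(p['T']);c=T[:3,:3]@X+T[:3,3];c=p['camera_matrix']@c;return c[:2]/c[2]
E
python3 - <<'E'
from h import *
o=bot.get_obs();print(o)
for n in ['top','side','wrist']:
    p=pic(n);save(p,n+'0.png');print(n,p['T'].round(3).tolist(),p['camera_matrix'].round(1).tolist())
    if n=='wrist': print(p['tool_from_camera'].round(4).tolist());
    if n!='wrist':
      for t in ['pan','fine_sieve','coarse_sieve','lid','shaker','jar','bottle']:
        print(t,[(np.round(d['xy'],1).tolist(),round(d['score'],2),onz(p,d['xy'],0).round(3)[:2].tolist()) for d in bot.tip_of(t,p)])
E
```

```text
pics
{'t': 0.0, 'q': array([-1.21311522,  0.47780755,  0.02233517,  1.55642654, -0.01151495,
        1.10927533, -0.08308746]), 'joint_vel': array([-1.21152146e-03, -7.03334204e-04, -4.88557323e-04, -2.42704383e-03,
        1.14039703e-03, -4.15381384e-05, -9.77513574e-04]), 'joint_torque': array([ 1.04792889e-05, -5.96465743e+01,  1.60817385e+00, -2.81196874e+01,
        1.25771365e-02,  9.68335080e-03,  1.52168752e-05]), 'eef_pos': array([0.30290472, 0.6025788 , 0.23033113]), 'tool_rot': array([-1.48874163e-04,  2.30775446e-01,  9.73006626e-01, -8.81943558e-04]), 'contact_force': array([ 1.28068369, -1.12002243, -0.96704686]), 'torque': array([-0.00348051, -0.04419874, -0.07565037]), 'grasp_force': 0.0, 'gripper_width': 0.9978422609867722}
top [[0.025, -0.995, 0.092, 0.469], [-1.0, -0.023, 0.015, 0.055], [-0.013, -0.092, -0.996, 1.009], [0.0, 0.0, 0.0, 1.0]] [[409.0, 0.0, 274.5], [0.0, 409.0, 206.8], [0.0, 0.0, 1.0]]
pan [([274.4, 192.1], 0.65, [0.599, 0.071]), ([300.9, 153.7], 0.59, [0.697, 0.007]), ([204.3, 190.1], 0.44, [0.6, 0.246])]
fine_sieve [([380.8, 153.1], 0.87, [0.703, -
[... 580 characters left out ...]
, [0.701, 0.007])]
fine_sieve [([388.9, 326.6], 0.94, [0.604, -0.23]), ([370.6, 268.5], 0.85, [0.663, -0.115]), ([409.9, 285.7], 0.77, [0.699, -0.187])]
coarse_sieve [([244.1, 171.0], 0.83, [0.602, 0.266])]
lid [([187.0, 194.1], 0.72, [0.454, 0.268])]
shaker [([285.7, 292.7], 0.82, [0.491, -0.071])]
jar [([350.3, 395.8], 0.59, [0.466, -0.29])]
bottle [([189.8, 146.7], 0.62, [0.535, 0.417])]
wrist [[0.449, 0.856, 0.257, 0.238], [0.894, -0.43, -0.129, 0.635], [0.0, 0.287, -0.958, 0.375], [0.0, 0.0, 0.0, 1.0]] [[320.1, 0.0, 274.9], [0.0, 320.1, 213.5], [0.0, 0.0, 1.0]]
[[0.0002, -0.9578, -0.2873, 0.0727], [1.0, 0.0001, 0.0004, -0.0012], [-0.0003, -0.2873, 0.9578, -0.1438], [0.0, 0.0, 0.0, 1.0]]
```

View pics/top0.png

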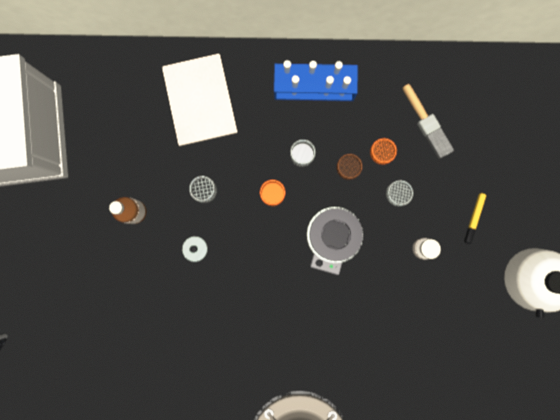

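View pics/side0.png

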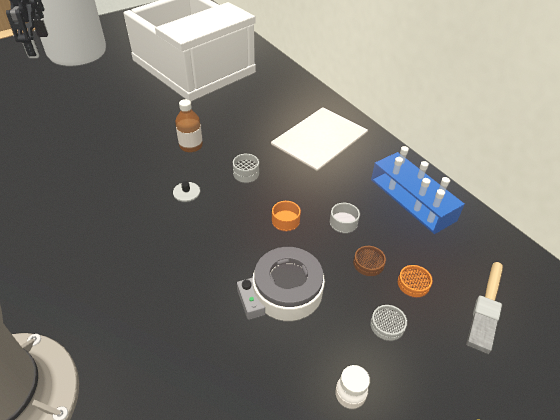

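Top view: pan-shaped things are the orange one at (272,193) and the plain steel one at (303,153). I take the steel one. Fine-sieve shapes are brown (350,166), orange (384,151) and steel (400,193), and I take the steel one. The steel coarse sieve is at (203,189), the lid at (195,249), the shaker at (335,235), the jar at (428,249) and the bottle at (125,209). I'll confirm with an enlarged crop.

```bash
python3 - <<'E'
import cv2,numpy as np
t=cv2.imread('pics/side0.png')
cr=lambda x,y:cv2.resize(t[y-35:y+35,x-45:x+45],(390,300),interpolation=cv2.INTER_CUBIC)
cv2.imwrite('pics/crop1.png',np.vstack([np.hstack([cr(345,217),cr(389,322)]),np.hstack([cr(246,168),cr(288,275)])]))
E
```

```text
(no output)
```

View pics/crop1.png

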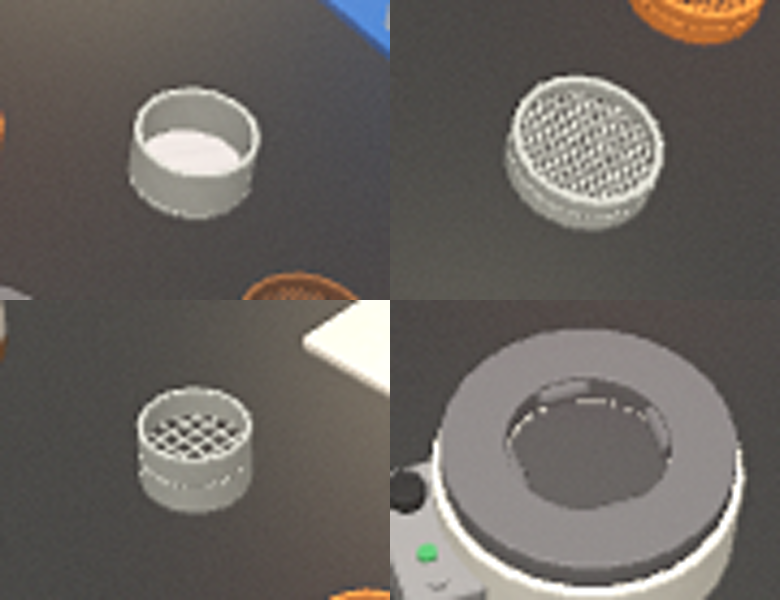

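{"op": "jog_arm", "data": {
  "motion": [
    [0, 0, 1.105, -622, -354, 0, 85],
    [0, 0, 1.105, -622, -354, 0, 85],
    [0, 0, 1.105, -622, -354, 0, 85],
    [0, 0, 1.105, -622, -354, 0, 85],
    [0, 0, 1.105, -622, -354, 0, 85],
    [0, 0, 1.105, -622, -354, 0, 85],
    [0, 0, 1.105, -622, -354, 0, 85],
    [0, 0, 1.105, -622, -354, 0, 85],
    [0, 0, 1.105, -622, -354, 0, 85],
    [0, 0, 1.105, -622, -354, 0, 85]
  ]
}}

```text
t: 2.1
eef_pos: [0.6506, 0.0815, 0.2315]
tool_rot: [0.0, 0.707, 0.707, 0.0]
contact_force: [0.8, 0.6, 1.4]
gripper_width: 0.995
grasp_force: 0.0
```

The crop shows the steel pan with a smooth floor at upper left, the close-mesh steel fine sieve at upper right, the open-mesh coarse sieve at lower left and the shaker cutout at lower right. That confirms the three choices.

{"op": "jog_arm", "data": {
  "motion": [
    [0, 0, 0, -75, 49, 80, 85],
    [0, 0, 0, -75, 49, 80, 85],
    [0, 0, 0, -75, 49, 80, 85],
    [0, 0, 0, -75, 49, 80, 85]
  ]
}}

```text
t: 2.6
eef_pos: [0.6987, 0.0087, 0.1515]
tool_rot: [-0.0, 0.707, 0.707, 0.0]
contact_force: [-0.0, 0.8, 0.6]
gripper_width: 0.999
grasp_force: 0.0
```

```bash
cat >> h.py <<'E'
def circ(p,c0,z,r,tol=.3):
    """refine centre of a bright/dark rim circle of radius r at height z: max radial gradient along projected circle"""
    from scipy.optimize import minimize
    g=cv2.GaussianBlur(cv2.cvtColor(p['pixels'],cv2.COLOR_RGB2GRAY),(0,0),1.2).astype(np.float32)
    a=np.linspace(0,2*np.pi,180,endpoint=False)
    def samp(c,rr):
        P=np.array([proj(p,np.array([c[0]+rr*np.cos(t),c[1]+rr*np.sin(t),z])) for t in a],np.float32)
        return cv2.remap(g,P[:,0].reshape(1,-1),P[:,1].reshape(1,-1),cv2.INTER_LINEAR)[0]
    def f(c): return -np.mean(np.clip(np.abs(samp(c,r+.0015)-samp(c,r-.0015)),0,60))
    best=min(((f((c0[0]+i*.002,c0[1]+j*.002)),c0[0]+i*.002,c0[1]+j*.002) for i in range(-6,7) for j in range(-6,7)))
    s=minimize(f,best[1:],method='Nelder-Mead',options=dict(initial_simplex=np.array([best[1:],(best[1]+.001,best[2]),(best[1],best[2]+.001)]),xatol=1e-4))
    return s.x.round(4),round(float(s.fun),1)
def draw(p,c,z,r,n):
    im=p['pixels'][:,:,::-1].copy()
    for t in np.linspace(0,2*np.pi,60): cv2.circle(im,tuple(int(v) for v in proj(p,np.array([c[0]+r*np.cos(t),c[1]+r*np.sin(t),z])).round()),1,(0,0,255),-1)
    cv2.imwrite('pics/'+n,im)
def go(x,y,z):
    o=bot.get_obs();d=rot(o).inv().apply(np.array([x,y,z])-o['eef_pos'])*1000;print('pose',o['eef_pos'].round(4),'shift mm',d.round(1))
E
python3 - <<'E'
from h import *
p=pic('wrist');print(bot.get_obs()['eef_pos'])
for d in bot.tip_of('pan',p): print(d['score'],d['xy'],onz(p,d['xy'],0))
c,s=circ(p,(0.70,0.007),.034,.030);print(c,s);draw(p,c,.034,.030,'w1.png');go(c[0],c[1],.019)
E
```

```text
[0.69901274 0.00960924 0.15225535]
0.91 [156.7, 122.6] [0.59363426 0.07631584 0.        ]
0.89 [269.8, 201.5] [0.69373567 0.0040836  0.        ]
0.46 [75.1, 271.4] [ 0.4951764  -0.06951131  0.        ]
[0.694 0.005] -60.0
pose [0.6991 0.0099 0.1526] shift mm [ -5.1  -5.4 133.6]
```

View pics/w1.png

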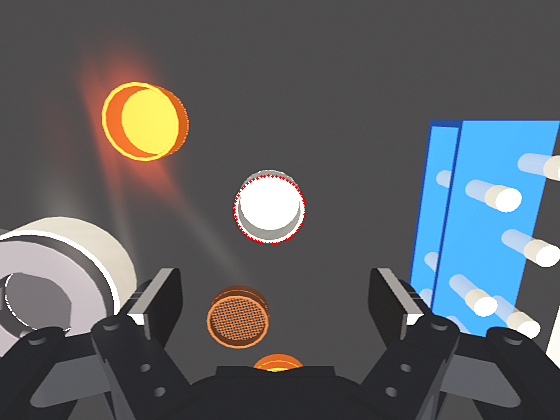

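The wrist picture shows the steel pan at (270,208) with the fitted rim circle matching it. The orange pan is at (145,122) and the brown sieve at (238,318). I go down and grip.

{"op": "jog_arm", "data": {
  "motion": [
    [0, 0, 0, -5, -5, 60, 85],
    [0, 0, 0, -5, -5, 110, 85],
    [0, 0, 0, -5, -5, 139, 85],
    [0, 0, 0, -5, -5, 139, 85],
    [0, 0, 0, -5, -5, 139, 85],
    [0, 0, 0, -5, -5, 139, 55],
    [0, 0, 0, -5, -5, 139, 55],
    [0, 0, 0, -5, -5, 139, 55],
    [0, 0, 0, -5, -5, 139, 55],
    [0, 0, 0, -5, -5, 139, 55]
  ],
  "grip_force": 40
}}

```text
t: 3.95
eef_pos: [0.695, 0.0031, 0.0148]
tool_rot: [0.001, 0.707, 0.707, 0.001]
contact_force: [-2.0, 1.2, 7.9]
gripper_width: 0.69
grasp_force: 41.6
```

{"op": "jog_arm", "data": {
  "motion": [
    [0, 0, 0, 0, 0, -40, 55],
    [0, 0, 0, 0, 0, -100, 55],
    [0, 0, 0, -50, -30, -157, 55],
    [0, 0, 0, -95, -65, -157, 55],
    [0, 0, 0, -134, -95, -157, 55],
    [0, 0, 0, -134, -95, -157, 55],
    [0, 0, 0, -134, -95, -157, 55]
  ],
  "grip_force": 40
}}

```text
t: 4.82
eef_pos: [0.5989, -0.1307, 0.1699]
tool_rot: [0.0, 0.707, 0.707, 0.001]
contact_force: [1.1, 0.7, -2.0]
gripper_width: 0.688
grasp_force: 44.0
```

```bash
sed -i 's/np.clip(np.abs(samp(c,r+.0015)-samp(c,r-.0015)),0,60)/np.sqrt(np.abs(samp(c,r+.001)-samp(c,r-.001)))/' h.py
python3 - <<'E'
from h import *
o=bot.get_obs();p=pic('wrist');print(o['eef_pos'],o['gripper_width'],o['grasp_force'])
for d in bot.tip_of('shaker',p): print(d['score'],d['xy'],onz(p,d['xy'],0))
for r,z in ((.065,.06),(.034,.06),(.065,.055),(.05,.06),(.06,.06)): print(r,z,circ(p,(0.493,-0.073),z,r))
c,s=circ(p,(0.493,-0.073),.06,.034)
draw(p,c,.06,.034,'w2.png')
p2=pic('top');print('top',circ(p2,(0.493,-0.073),.06,.034),circ(p2,(0.493,-0.073),.06,.065))
p3=pic('side');print('side',circ(p3,(0.493,-0.073),.06,.034),circ(p3,(0.493,-0.073),.06,.065))
E
```

```text
[ 0.59894319 -0.13066096  0.16994691] 0.6876502514507595 44.00858335196972
0.82 [166.3, 132.1] [ 0.49576654 -0.07188783  0.        ]
0.065 0.06 (array([ 0.4972, -0.0707]), -5.8)
0.034 0.06 (array([ 0.4952, -0.0729]), -5.2)
0.065 0.055 (array([ 0.4954, -0.0734]), -7.0)
0.05 0.06 (array([ 0.5067, -0.0623]), -4.5)
0.06 0.06 (array([ 0.4937, -0.0727]), -5.2)
top (array([ 0.4963, -0.0744]), -3.3) (array([ 0.4956, -0.0712]), -5.4)
side (array([ 0.4944, -0.0702]), -3.1) (array([ 0.4917, -0.0744]), -5.0)
```

View pics/w2.png

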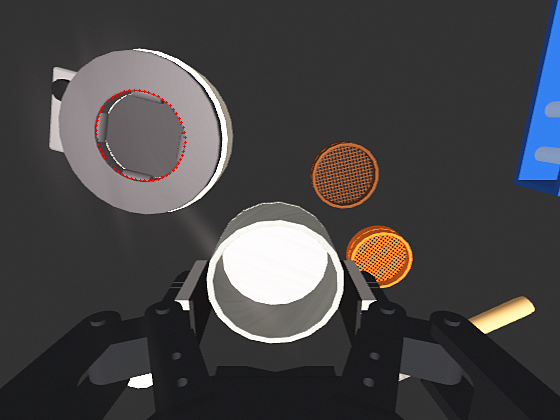

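The wrist view shows the cutout at (141,135) with the fitted circle on it, and the pan held level with its rim around (275,282).

```bash
python3 - <<'E'
from h import *
o=bot.get_obs();p=pic('wrist')
for z in (.181,.184,.187,.190,.193,.196): print(z,circ(p,o['eef_pos'][:2],z,.030),circ(p,o['eef_pos'][:2],z,.027))
print(o['eef_pos'])
E
```

```text
0.181 (array([ 0.6004, -0.13  ]), -10.3) (array([ 0.5972, -0.1361]), -6.4)
0.184 (array([ 0.5992, -0.1299]), -10.4) (array([ 0.5993, -0.1309]), -7.0)
0.187 (array([ 0.5992, -0.1282]), -13.0) (array([ 0.5996, -0.1315]), -7.4)
0.19 (array([ 0.5992, -0.1264]), -11.8) (array([ 0.5992, -0.125 ]), -8.7)
0.193 (array([ 0.5994, -0.1231]), -8.0) (array([ 0.6001, -0.1232]), -10.3)
0.196 (array([ 0.5987, -0.1182]), -7.3) (array([ 0.6006, -0.1222]), -10.7)
[ 0.59937974 -0.12945819  0.16907465]
```

{"op": "jog_arm", "data": {
  "motion": [
    [0, 0, 0, 30, -55, 0, 55],
    [0, 0, 0, 55, -104, 0, 55],
    [0, 0, 0, 55, -104, 40, 55],
    [0, 0, 0, 55, -104, 75, 55],
    [0, 0, 0, 55, -104, 87, 55],
    [0, 0, 0, 55, -104, 87, 55],
    [0, 0, 0, 55, -104, 87, 55]
  ],
  "grip_force": 60
}}

```text
t: 5.95
eef_pos: [0.4957, -0.0763, 0.0833]
tool_rot: [0.001, 0.707, 0.707, 0.001]
contact_force: [0.6, 1.2, -0.9]
gripper_width: 0.681
grasp_force: 64.7
```

```bash
python3 - <<'E'
from h import *
o=bot.get_obs();p=pic('wrist');print(o['eef_pos'],o['contact_force']);save(p,'w3.png')
E
```

```text
[ 0.49569993 -0.07627103  0.08328772] [ 0.58900121  1.22056803 -0.93897768]
```

View pics/w3.png

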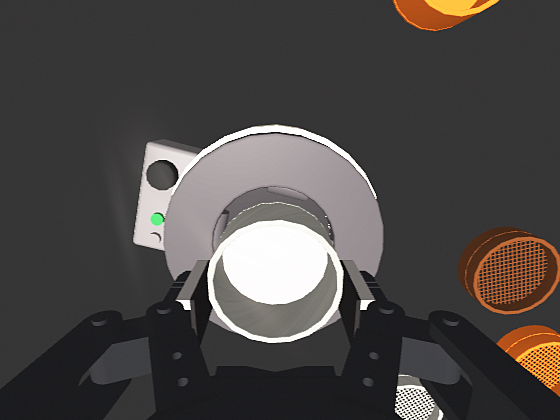

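The pan (275,280) sits centred over the foam ring (273,225). I press it down in steps.

{"op": "jog_arm", "data": {
  "motion": [
    [0, 0, 0, 0, 0, 6, 55],
    [0, 0, 0, 0, 0, 10, 55],
    [0, 0, 0, 0, 0, 14, 55],
    [0, 0, 0, 0, 0, 17, 55],
    [0, 0, 0, 0, 0, 20, 55],
    [0, 0, 0, 0, 0, 20, 55]
  ],
  "grip_force": 60
}}

```text
t: 6.75
eef_pos: [0.495, -0.0761, 0.0622]
tool_rot: [0.0, 0.707, 0.707, 0.0]
contact_force: [2.0, 1.4, -3.1]
gripper_width: 0.682
grasp_force: 64.7
```

{"op": "jog_arm", "data": {
  "motion": [
    [0, 0, 0, 0, 0, 1, 55],
    [0, 0, 0, 0, 0, 2, 55],
    [0, 0, 0, 0, 0, 3, 55],
    [0, 0, 0, 0, 0, 3, 55]
  ],
  "grip_force": 60
}}

```text
t: 7.25
eef_pos: [0.4949, -0.076, 0.0593]
tool_rot: [0.0, 0.707, 0.707, 0.0]
contact_force: [1.0, 0.5, 2.5]
gripper_width: 0.678
grasp_force: 65.1
```

{"op": "jog_arm", "data": {
  "motion": [
    [0, 0, 0, 0, 0, 1, 55],
    [0, 0, 0, 0, 0, 2, 55],
    [0, 0, 0, 0, 0, 3, 55],
    [0, 0, 0, 0, 0, 3, 55]
  ],
  "grip_force": 60
}}

```text
t: 7.75
eef_pos: [0.4949, -0.076, 0.0587]
tool_rot: [-0.0, 0.707, 0.707, 0.001]
contact_force: [-9.7, 1.9, 37.4]
gripper_width: 0.678
grasp_force: 68.4
```

```bash
python3 - <<'E'
from h import *
o=bot.get_obs();p=pic('wrist');print(o['eef_pos'],o['contact_force'])
for z in (.072,.075,.078,.081,.084,.087): print(z,circ(p,(.495,-.074),z,.030),circ(p,(.495,-.074),z,.027))
s=pic('side');im=s['pixels'][:,:,::-1];u,v=proj(s,np.array([.495,-.074,.07])).astype(int)
cv2.imwrite('pics/s3.png',cv2.resize(im[v-60:v+60,u-75:u+75],(750,600),interpolation=cv2.INTER_CUBIC))
for z in (.072,.075,.078,.081,.084): print(z,circ(s,(.495,-.074),z,.030))
E
```

```text
[ 0.49493876 -0.0760015   0.05874762] [-9.72846821  1.86863008 37.40919265]
0.072 (array([ 0.4958, -0.0758]), -10.2) (array([ 0.4913, -0.0739]), -5.8)
0.075 (array([ 0.4947, -0.0757]), -10.8) (array([ 0.4947, -0.0762]), -7.5)
0.078 (array([ 0.4947, -0.074 ]), -11.5) (array([ 0.4947, -0.0741]), -8.3)
0.081 (array([ 0.4947, -0.0726]), -8.9) (array([ 0.4954, -0.0706]), -9.3)
0.084 (array([ 0.4944, -0.0653]), -7.0) (array([ 0.4938, -0.0692]), -10.5)
0.087 (array([ 0.4942, -0.0632]), -7.3) (array([ 0.4947, -0.0674]), -10.3)
0.072 (array([ 0.4977, -0.067 ]), -3.9)
0.075 (array([ 0.4961, -0.0686]), -3.9)
0.078 (array([ 0.4945, -0.0704]), -3.9)
0.081 (array([ 0.4932, -0.0723]), -3.9)
0.084 (array([ 0.4917, -0.0741]), -4.0)
```

View pics/s3.png

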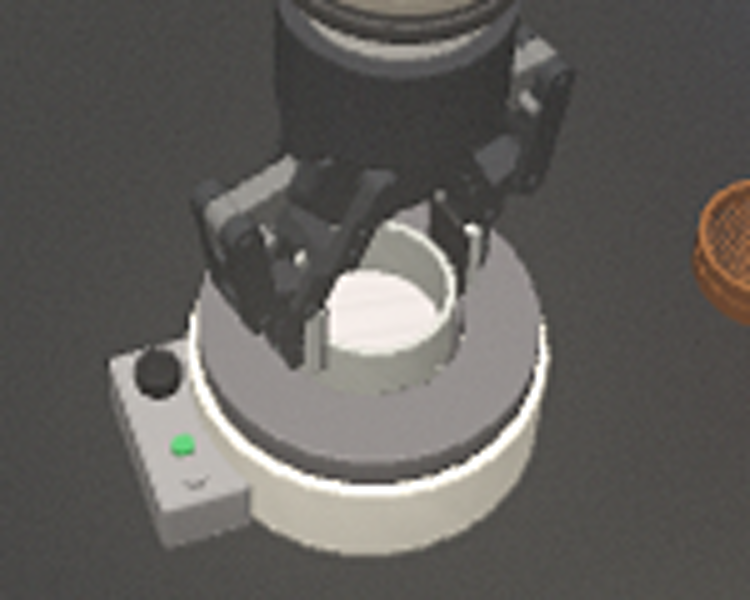

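The side crop shows the pan gripped level inside the foam ring (pan rim about (400,290)), and 37 N of hard contact says it has reached the floor. I release and check.

{"op": "jog_arm", "data": {
  "motion": [
    [0, 0, 0, 0, 0, -2, 55],
    [0, 0, 0, 0, 0, -2, 85],
    [0, 0, 0, 0, 0, -2, 85],
    [0, 0, 0, 0, 0, -2, 85],
    [0, 0, 0, 0, 0, -40, 85],
    [0, 0, 0, 0, 0, -90, 85],
    [0, 0, 0, 0, 0, -115, 85],
    [0, 0, 0, 0, 0, -115, 85],
    [0, 0, 0, 0, 0, -115, 85]
  ]
}}

```text
t: 8.98
eef_pos: [0.4939, -0.0759, 0.1704]
tool_rot: [-0.001, 0.707, 0.707, -0.001]
contact_force: [-0.1, -0.7, -0.6]
gripper_width: 0.99
grasp_force: 0.0
```

```bash
cat >> h.py <<'E'
def fit3(p,c0,z0,r=.030,ri=.027):
    "joint fit of outer+inner rim circles over x,y,z"
    best=[]
    for z in np.arange(z0-.008,z0+.0085,.001):
        c,s=circ(p,c0,z,r); best.append((s,round(z,4),c.tolist()))
    return sorted(best)[:4]
E
python3 - <<'E'
from h import *
o=bot.get_obs();p=pic('wrist');print(o['eef_pos'],o['contact_force'])
for b in fit3(p,(.495,-.074),.078): print(b)
print(circ(p,(.495,-.074),.06,.034),circ(p,(.495,-.074),.055,.065))
draw(p,(.495,-.0735),.078,.03,'w4.png')
t=pic('top');print('top',circ(t,(.495,-.074),.078,.03))
E
```

```text
[ 0.49393688 -0.07590759  0.17036452] [-0.14115122 -0.65305533 -0.6135044 ]
(-7.6, np.float64(0.077), [0.4946, -0.0745])
(-7.6, np.float64(0.078), [0.4946, -0.0742])
(-7.6, np.float64(0.079), [0.4946, -0.0739])
(-7.6, np.float64(0.08), [0.4946, -0.0736])
(array([ 0.494 , -0.0728]), -6.3) (array([ 0.4936, -0.0728]), -7.6)
top (array([ 0.4967, -0.0739]), -4.2)
```

View pics/w4.png

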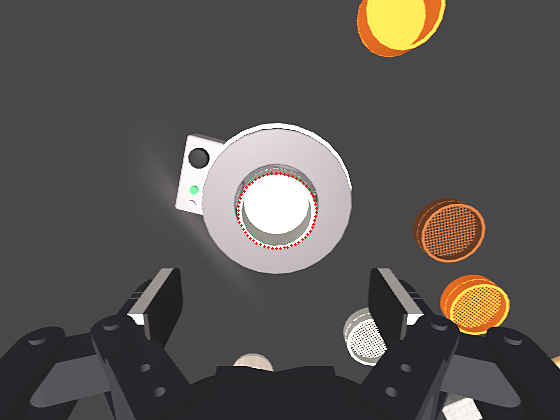

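The pan sits centred in the cutout at (277,210), and its rim matches the drawn 78 mm circle. To be sure it is home, I press on its rim with part-closed fingers.

{"op": "jog_arm", "data": {
  "motion": [
    [0, 0, 0, 2, 1, 0, 48],
    [0, 0, 0, 2, 1, 30, 48],
    [0, 0, 0, 2, 1, 60, 48],
    [0, 0, 0, 2, 1, 82, 48],
    [0, 0, 0, 2, 1, 90, 48],
    [0, 0, 0, 2, 1, 92, 48],
    [0, 0, 0, 2, 1, 93, 48],
    [0, 0, 0, 2, 1, 93, 48]
  ]
}}

```text
t: 10.07
eef_pos: [0.4961, -0.0741, 0.0789]
tool_rot: [0.0, 0.707, 0.707, 0.0]
contact_force: [0.1, -0.4, -0.2]
gripper_width: 0.561
grasp_force: 0.0
```

{"op": "jog_arm", "data": {
  "motion": [
    [0, 0, 0, 0, 0, 1, 48],
    [0, 0, 0, 0, 0, 2, 48],
    [0, 0, 0, 0, 0, 2, 48]
  ]
}}

```text
t: 10.45
eef_pos: [0.4957, -0.074, 0.0764]
tool_rot: [0.0, 0.707, 0.707, 0.0]
contact_force: [-0.1, 0.3, 0.7]
gripper_width: 0.562
grasp_force: 0.5
```

{"op": "jog_arm", "data": {
  "motion": [
    [0, 0, 0, 0, 0, 1, 48],
    [0, 0, 0, 0, 0, 1.5, 48],
    [0, 0, 0, 0, 0, 1.5, 48]
  ]
}}

```text
t: 10.82
eef_pos: [0.4959, -0.0739, 0.0753]
tool_rot: [-0.0, 0.707, 0.707, 0.0]
contact_force: [-1.5, 1.9, 8.7]
gripper_width: 0.56
grasp_force: 4.4
```

{"op": "jog_arm", "data": {
  "motion": [
    [0, 0, 0, 0, 0, 1, 48],
    [0, 0, 0, 0, 0, 1.5, 48],
    [0, 0, 0, 0, 0, 1.5, 48]
  ]
}}

```text
t: 11.2
eef_pos: [0.496, -0.0739, 0.0751]
tool_rot: [-0.0, 0.707, 0.707, 0.001]
contact_force: [-7.7, 1.6, 25.5]
gripper_width: 0.561
grasp_force: 13.1
```

The pan takes 25 N with no travel, so it is home. Next is the fine sieve.

{"op": "jog_arm", "data": {
  "motion": [
    [0, 0, 0, 0, 0, -40, 48],
    [0, 0, 0, 0, 0, -85, 85],
    [0, 0, 0, -60, 40, -85, 85],
    [0, 0, 0, -110, 75, -80, 85],
    [0, 0, 0, -156, 108, -75, 85],
    [0, 0, 0, -156, 108, -75, 85],
    [0, 0, 0, -156, 108, -75, 85],
    [0, 0, 0, -156, 108, -75, 85]
  ]
}}

```text
t: 12.2
eef_pos: [0.6032, -0.2283, 0.1481]
tool_rot: [-0.001, 0.707, 0.708, 0.0]
contact_force: [0.2, -0.1, 0.2]
gripper_width: 0.996
grasp_force: 0.0
```

```bash
python3 - <<'E'
from h import *
o=bot.get_obs();p=pic('wrist');print(o['eef_pos'],o['contact_force'])
for d in bot.tip_of('fine_sieve',p): print(d['score'],d['xy'],onz(p,d['xy'],0))
c,s=circ(p,(.604,-.23),.028,.03);print(c,s,circ(p,(.604,-.23),.028,.027));draw(p,c,.028,.03,'w5.png')
go(c[0],c[1],.004)
E
```

```text
[ 0.60316587 -0.22830579  0.14812399] [ 0.16869817 -0.12422668  0.2498367 ]
0.96 [270.4, 200.7] [ 0.59869676 -0.23118519  0.        ]
0.96 [383.8, 159.7] [ 0.70154613 -0.19264288  0.        ]
0.79 [345.4, 58.6] [ 0.66133067 -0.10916767  0.        ]
[ 0.5995 -0.2314] -10.4 (array([ 0.6024, -0.2288]), -6.9)
pose [ 0.6035 -0.2285  0.1485] shift mm [ -3.   -4.  144.5]
```

View pics/w5.png

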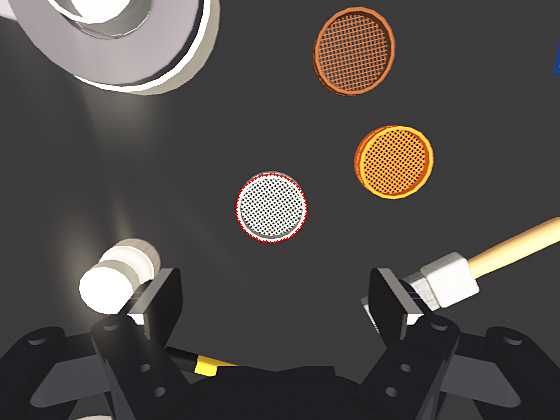

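The fitted circle lies on the steel fine sieve at (271,207). The orange one at (394,162), the brown one at (354,52) and the jar (120,275) are all clear of the fingers. I grip.

{"op": "jog_arm", "data": {
  "motion": [
    [0, 0, 0, -3, -4, 60, 85],
    [0, 0, 0, -3, -4, 110, 85],
    [0, 0, 0, -3, -4, 141, 85],
    [0, 0, 0, -3, -4, 141, 85],
    [0, 0, 0, -3, -4, 141, 85],
    [0, 0, 0, -3, -4, 141, 55],
    [0, 0, 0, -3, -4, 141, 55],
    [0, 0, 0, -3, -4, 141, 55],
    [0, 0, 0, -3, -4, 141, 55],
    [0, 0, 0, -3, -4, 141, 55]
  ],
  "grip_force": 40
}}

```text
t: 13.55
eef_pos: [0.6008, -0.2334, 0.0094]
tool_rot: [0.001, 0.707, 0.707, 0.001]
contact_force: [-1.6, 1.1, 8.0]
gripper_width: 0.671
grasp_force: 41.7
```

{"op": "jog_arm", "data": {
  "motion": [
    [0, 0, 0, 0, 0, -40, 55],
    [0, 0, 0, 0, 0, -90, 55],
    [0, 0, 0, 0, 0, -150, 55],
    [0, 0, 0, 0, 0, -163, 55],
    [0, 0, 0, 40, -20, -163, 55],
    [0, 0, 0, 70, -40, -163, 55],
    [0, 0, 0, 96, -45, -163, 55],
    [0, 0, 0, 96, -45, -163, 55],
    [0, 0, 0, 96, -45, -163, 55]
  ]
}}

```text
t: 14.68
eef_pos: [0.5546, -0.1378, 0.1702]
tool_rot: [0.0, 0.707, 0.707, -0.0]
contact_force: [-0.1, -0.3, -0.7]
gripper_width: 0.675
grasp_force: 44.3
```

```bash
cat >> h.py <<'E'
def held(p,o,dz):
    for z in np.arange(dz-.006,dz+.0061,.002):
        print('dz',round(z,4),[( (c-o['eef_pos'][:2]).round(4).tolist(),s) for c,s in (circ(p,o['eef_pos'][:2],o['eef_pos'][2]+z,.030),)])
E
python3 - <<'E'
from h import *
o=bot.get_obs();p=pic('wrist');print(o['eef_pos'],o['gripper_width'],o['grasp_force'])
held(p,o,.021)
print(circ(p,(.495,-.074),.078,.03),circ(p,(.495,-.074),.06,.034),circ(p,(.495,-.074),.055,.065))
save(p,'w6.png')
E
```

```text
[ 0.55455886 -0.13778595  0.17024367] 0.6752886672268076 44.34825956582131
dz 0.015 [([-0.0002, -0.0005], -11.3)]
dz 0.017 [([-0.0002, 0.0007], -12.7)]
dz 0.019 [([-0.0001, 0.0018], -12.4)]
dz 0.021 [([-0.0001, 0.0029], -10.4)]
dz 0.023 [([0.0006, 0.0052], -8.7)]
dz 0.025 [([-0.0002, 0.0072], -8.5)]
dz 0.027 [([-0.0021, 0.0083], -7.9)]
(array([ 0.4944, -0.0735]), -9.3) (array([ 0.4956, -0.0731]), -7.1) (array([ 0.4948, -0.0744]), -6.8)
```

View pics/w6.png

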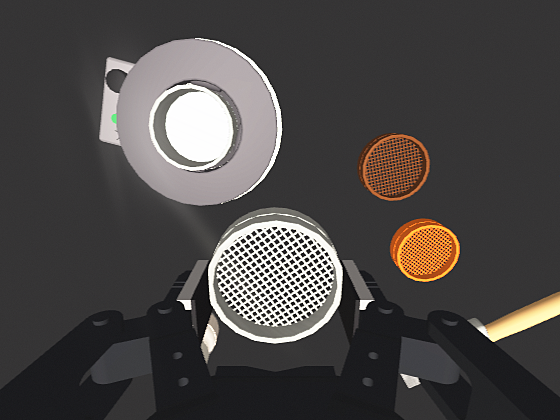

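The fine sieve is held level at (275,280) and the pan sits in the shaker at (192,127). I move over it and lower.

{"op": "jog_arm", "data": {
  "motion": [
    [0, 0, 0, 35, -33, 0, 55],
    [0, 0, 0, 63, -60, 0, 55],
    [0, 0, 0, 63, -60, 40, 55],
    [0, 0, 0, 63, -60, 70, 55],
    [0, 0, 0, 63, -60, 78, 55],
    [0, 0, 0, 63, -60, 83, 55],
    [0, 0, 0, 63, -60, 85, 55],
    [0, 0, 0, 63, -60, 87, 55],
    [0, 0, 0, 63, -60, 87, 55],
    [0, 0, 0, 63, -60, 87, 55]
  ]
}}

```text
t: 15.98
eef_pos: [0.4948, -0.074, 0.0836]
tool_rot: [0.0, 0.707, 0.707, 0.0]
contact_force: [-0.1, 0.5, -0.4]
gripper_width: 0.674
grasp_force: 44.4
```

{"op": "jog_arm", "data": {
  "motion": [
    [0, 0, 0, 0, 0, 1, 55],
    [0, 0, 0, 0, 0, 2, 55],
    [0, 0, 0, 0, 0, 2, 55]
  ]
}}

```text
t: 16.35
eef_pos: [0.4946, -0.0741, 0.0812]
tool_rot: [-0.0, 0.707, 0.707, -0.0]
contact_force: [0.2, 0.3, -1.3]
gripper_width: 0.673
grasp_force: 44.4
```

{"op": "jog_arm", "data": {
  "motion": [
    [0, 0, 0, 0, 0, 1, 55],
    [0, 0, 0, 0, 0, 1.5, 55],
    [0, 0, 0, 0, 0, 1.5, 55]
  ]
}}

```text
t: 16.73
eef_pos: [0.4946, -0.0741, 0.0798]
tool_rot: [-0.0, 0.707, 0.707, -0.0]
contact_force: [0.6, 0.9, -0.7]
gripper_width: 0.673
grasp_force: 44.4
```

{"op": "jog_arm", "data": {
  "motion": [
    [0, 0, 0, 0, 0, 1, 55],
    [0, 0, 0, 0, 0, 1.5, 55],
    [0, 0, 0, 0, 0, 1.5, 55]
  ]
}}

```text
t: 17.1
eef_pos: [0.4947, -0.0741, 0.0793]
tool_rot: [-0.0, 0.707, 0.707, 0.0]
contact_force: [-4.4, 0.7, 13.1]
gripper_width: 0.677
grasp_force: 46.0
```

Contact came at the expected height. I release, rise and check.

{"op": "jog_arm", "data": {
  "motion": [
    [0, 0, 0, 0, 0, -0.5, 55],
    [0, 0, 0, 0, 0, -0.5, 85],
    [0, 0, 0, 0, 0, -0.5, 85],
    [0, 0, 0, 0, 0, -0.5, 85],
    [0, 0, 0, 0, 0, -40, 85],
    [0, 0, 0, 0, 0, -90, 85],
    [0, 0, 0, 0, 0, -110, 85],
    [0, 0, 0, 0, 0, -110, 85],
    [0, 0, 0, 0, 0, -110, 85]
  ]
}}

```text
t: 18.23
eef_pos: [0.494, -0.0739, 0.1873]
tool_rot: [-0.001, 0.707, 0.707, -0.0]
contact_force: [0.3, 0.7, 0.2]
gripper_width: 0.995
grasp_force: 0.0
```

```bash
python3 - <<'E'
from h import *
o=bot.get_obs();p=pic('wrist');print(o['eef_pos'],o['contact_force'])
for b in fit3(p,(.495,-.074),.098): print(b)
s=pic('side');im=s['pixels'][:,:,::-1];u,v=proj(s,np.array([.495,-.074,.08])).astype(int)
a=cv2.resize(im[v-50:v+50,u-50:u+50],(400,400),interpolation=cv2.INTER_CUBIC)
w=p['pixels'][:,:,::-1];u,v=proj(p,np.array([.495,-.074,.098])).astype(int)
b=cv2.resize(w[v-80:v+80,u-80:u+80],(400,400),interpolation=cv2.INTER_CUBIC)
cv2.imwrite('pics/c7.png',np.hstack([a,b]))
E
```

```text
[ 0.49395017 -0.07388178  0.18733862] [0.32801953 0.68036477 0.20024793]
(-6.1, np.float64(0.09), [0.4948, -0.0719])
(-6.0, np.float64(0.091), [0.4947, -0.0715])
(-6.0, np.float64(0.092), [0.4946, -0.0712])
(-5.9, np.float64(0.093), [0.4946, -0.0708])
```

View pics/c7.png

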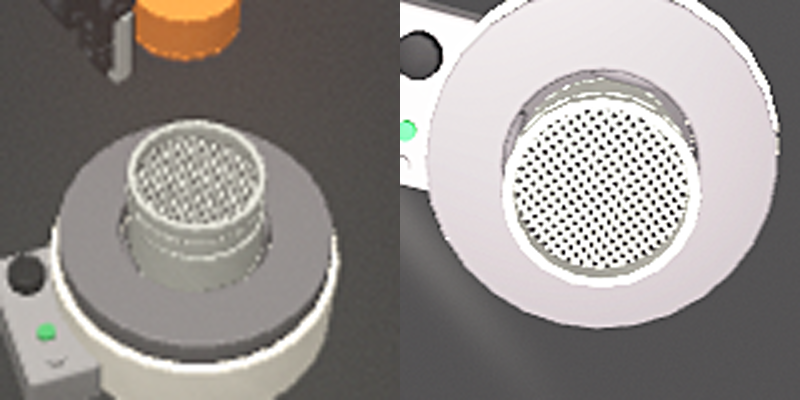

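Both views show the fine sieve level on the pan, concentric and closed up. Next is the coarse sieve.

{"op": "jog_arm", "data": {
  "motion": [
    [0, 0, 0, 329, 106, 22, 85],
    [0, 0, 0, 329, 106, 22, 85],
    [0, 0, 0, 329, 106, 22, 85],
    [0, 0, 0, 329, 106, 22, 85],
    [0, 0, 0, 329, 106, 22, 85],
    [0, 0, 0, 329, 106, 22, 85],
    [0, 0, 0, 329, 106, 22, 85],
    [0, 0, 0, 329, 106, 22, 85],
    [0, 0, 0, 329, 106, 22, 85]
  ]
}}

```text
t: 19.45
eef_pos: [0.6006, 0.2528, 0.1661]
tool_rot: [0.0, 0.708, 0.706, -0.0]
contact_force: [-0.1, -0.0, -0.5]
gripper_width: 0.993
grasp_force: 0.0
```

```bash
python3 - <<'E'
from h import *
o=bot.get_obs();p=pic('wrist');print(o['eef_pos'],o['contact_force'])
for d in bot.tip_of('coarse_sieve',p): print(d['score'],d['xy'],onz(p,d['xy'],0));
c0=onz(p,bot.tip_of('coarse_sieve',p)[0]['xy'],0)
c,s=circ(p,c0,.044,.03);print(c,s,circ(p,c0,.044,.027));draw(p,c,.044,.03,'w8.png')
for d in bot.tip_of('lid',p): print('lid',d['score'],d['xy'],onz(p,d['xy'],0))
go(c[0],c[1],.018)
E
```

```text
[0.60061492 0.25284516 0.16611478] [-0.11115143 -0.01980346 -0.53060879]
0.66 [271.5, 201.0] [0.59696937 0.24470963 0.        ]
[0.5968 0.2452] -9.8 (array([0.5968, 0.2453]), -8.4)
lid 0.78 [120.6, 183.7] [0.44862686 0.26258008 0.        ]
pose [0.6007 0.2541 0.1666] shift mm [ -9.   -3.9 148.6]
```

View pics/w8.png

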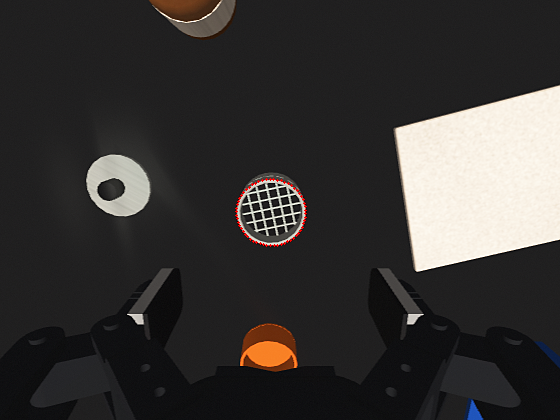

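The fitted circle lies on the coarse sieve at (271,212), and the lid is at (118,185). I grip.

{"op": "jog_arm", "data": {
  "motion": [
    [0, 0, 0, -9, -4, 60, 85],
    [0, 0, 0, -9, -4, 110, 85],
    [0, 0, 0, -9, -4, 146, 85],
    [0, 0, 0, -9, -4, 146, 85],
    [0, 0, 0, -9, -4, 146, 85],
    [0, 0, 0, -9, -4, 146, 55],
    [0, 0, 0, -9, -4, 146, 55],
    [0, 0, 0, -9, -4, 146, 55],
    [0, 0, 0, -9, -4, 146, 55],
    [0, 0, 0, -9, -4, 146, 55]
  ],
  "grip_force": 40
}}

```text
t: 20.9
eef_pos: [0.5978, 0.2465, 0.0226]
tool_rot: [0.0, 0.707, 0.707, 0.002]
contact_force: [-0.9, 0.5, 7.2]
gripper_width: 0.679
grasp_force: 41.9
```

{"op": "jog_arm", "data": {
  "motion": [
    [0, 0, 0, 0, 0, -60, 55],
    [0, 0, 0, 0, 0, -120, 55],
    [0, 0, 0, 0, 0, -170, 55],
    [0, 0, 0, -60, -10, -170, 55],
    [0, 0, 0, -120, -15, -170, 55],
    [0, 0, 0, -180, -20, -170, 55],
    [0, 0, 0, -240, -30, -170, 55],
    [0, 0, 0, -300, -40, -170, 55],
    [0, 0, 0, -360, -42, -170, 55],
    [0, 0, 0, -384, -42, -170, 55]
  ]
}}

```text
t: 22.15
eef_pos: [0.5534, -0.1429, 0.1914]
tool_rot: [0.001, 0.709, 0.705, -0.0]
contact_force: [-0.0, 0.7, -1.4]
gripper_width: 0.678
grasp_force: 45.2
```

{"op": "jog_arm", "data": {
  "motion": [
    [0, 0, 0, 0, 0, 0, 55],
    [0, 0, 0, 0, 0, 0, 55],
    [0, 0, 0, 0, 0, 0, 55]
  ]
}}

```text
t: 22.52
eef_pos: [0.5549, -0.1363, 0.1903]
tool_rot: [-0.0, 0.706, 0.708, 0.0]
contact_force: [-1.3, 0.3, -2.7]
gripper_width: 0.677
grasp_force: 45.2
```

```bash
python3 - <<'E'
from h import *
o=bot.get_obs();p=pic('wrist');print(o['eef_pos'],o['gripper_width'],o['grasp_force'])
held(p,o,.022)
print(circ(p,(.495,-.074),.098,.03),circ(p,(.495,-.074),.098,.027),circ(p,(.495,-.074),.06,.034),circ(p,(.495,-.074),.055,.065))
save(p,'w9.png')
E
```

```text
[ 0.55487236 -0.1362596   0.190297  ] 0.6766355716161532 45.21521212533116
dz 0.016 [([0.0011, -0.0058], -10.2)]
dz 0.018 [([-0.0001, -0.0033], -10.8)]
dz 0.02 [([-0.0001, -0.0022], -12.1)]
dz 0.022 [([-0.0001, -0.0009], -11.9)]
dz 0.024 [([-0.0002, 0.0002], -10.1)]
dz 0.026 [([-0.001, 0.0026], -8.3)]
dz 0.028 [([-0.0009, 0.0047], -8.1)]
(array([ 0.4944, -0.0721]), -7.3) (array([ 0.4943, -0.0721]), -7.9) (array([ 0.4878, -0.0732]), -7.1) (array([ 0.4949, -0.0739]), -6.9)
```

View pics/w9.png

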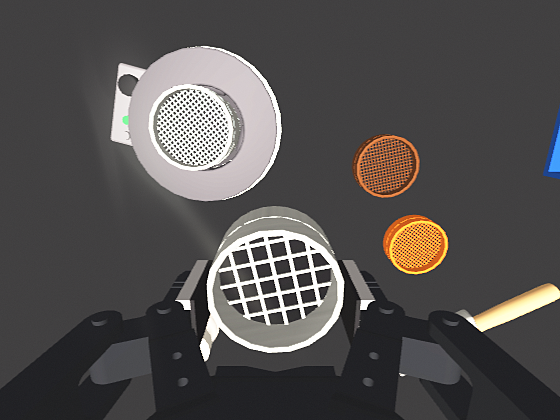

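The coarse sieve is held level at (275,292), and the fine sieve sits on the stack at (193,127). I move over and lower.

{"op": "jog_arm", "data": {
  "motion": [
    [0, 0, 0, 35, -33, 0, 55],
    [0, 0, 0, 64, -60, 0, 55],
    [0, 0, 0, 64, -60, 30, 55],
    [0, 0, 0, 64, -60, 55, 55],
    [0, 0, 0, 64, -60, 65, 55],
    [0, 0, 0, 64, -60, 70, 55],
    [0, 0, 0, 64, -60, 73, 55],
    [0, 0, 0, 64, -60, 73, 55],
    [0, 0, 0, 64, -60, 73, 55]
  ]
}}

```text
t: 23.7
eef_pos: [0.495, -0.0741, 0.1177]
tool_rot: [0.0, 0.707, 0.707, 0.0]
contact_force: [0.9, -0.1, -2.8]
gripper_width: 0.679
grasp_force: 45.2
```

{"op": "jog_arm", "data": {
  "motion": [
    [0, 0, 0, 0, 0, 1, 55],
    [0, 0, 0, 0, 0, 2, 55],
    [0, 0, 0, 0, 0, 2, 55]
  ]
}}

```text
t: 24.08
eef_pos: [0.4946, -0.0741, 0.1152]
tool_rot: [-0.0, 0.707, 0.707, -0.0]
contact_force: [-0.0, -0.9, -2.3]
gripper_width: 0.679
grasp_force: 45.2
```

{"op": "jog_arm", "data": {
  "motion": [
    [0, 0, 0, 1, 0, 1, 55],
    [0, 0, 0, 1, 0, 1.5, 55],
    [0, 0, 0, 1, 0, 1.5, 55]
  ]
}}

```text
t: 24.45
eef_pos: [0.4946, -0.073, 0.1137]
tool_rot: [-0.0, 0.707, 0.707, -0.0]
contact_force: [0.3, 0.2, -2.0]
gripper_width: 0.681
grasp_force: 45.2
```

{"op": "jog_arm", "data": {
  "motion": [
    [0, 0, 0, 0, 0, 1, 55],
    [0, 0, 0, 0, 0, 1.5, 55],
    [0, 0, 0, 0, 0, 1.5, 55]
  ]
}}

```text
t: 24.82
eef_pos: [0.4947, -0.0731, 0.1126]
tool_rot: [-0.0, 0.707, 0.707, 0.0]
contact_force: [-1.8, -0.7, 3.5]
gripper_width: 0.678
grasp_force: 45.7
```

{"op": "jog_arm", "data": {
  "motion": [
    [0, 0, 0, 0, 0, 0.5, 55],
    [0, 0, 0, 0, 0, 1, 55],
    [0, 0, 0, 0, 0, 1, 55]
  ]
}}

```text
t: 25.2
eef_pos: [0.4948, -0.0732, 0.1124]
tool_rot: [-0.0, 0.707, 0.707, 0.0]
contact_force: [-5.8, 0.4, 14.2]
gripper_width: 0.685
grasp_force: 46.8
```

Hard contact at the seated height. I release, rise and check.

{"op": "jog_arm", "data": {
  "motion": [
    [0, 0, 0, 0, 0, -0.5, 55],
    [0, 0, 0, 0, 0, -0.5, 85],
    [0, 0, 0, 0, 0, -0.5, 85],
    [0, 0, 0, 0, 0, -0.5, 85],
    [0, 0, 0, 0, 0, -40, 85],
    [0, 0, 0, 0, 0, -90, 85],
    [0, 0, 0, 0, 0, -110, 85],
    [0, 0, 0, 0, 0, -110, 85],
    [0, 0, 0, 0, 0, -110, 85]
  ]
}}

```text
t: 26.32
eef_pos: [0.494, -0.0729, 0.2203]
tool_rot: [-0.001, 0.707, 0.707, -0.001]
contact_force: [-0.2, 0.1, -0.5]
gripper_width: 0.995
grasp_force: 0.0
```

```bash
python3 - <<'E'
from h import *
o=bot.get_obs();p=pic('wrist');print(o['eef_pos'],o['contact_force'])
print(circ(p,(.495,-.074),.134,.03),circ(p,(.495,-.074),.134,.027))
s=pic('side');im=s['pixels'][:,:,::-1];u,v=proj(s,np.array([.495,-.074,.1])).astype(int)
a=cv2.resize(im[v-50:v+50,u-50:u+50],(400,400),interpolation=cv2.INTER_CUBIC)
w=p['pixels'][:,:,::-1];u,v=proj(p,np.array([.495,-.074,.12])).astype(int)
b=cv2.resize(w[v-80:v+80,u-80:u+80],(400,400),interpolation=cv2.INTER_CUBIC)
cv2.imwrite('pics/c10.png',np.hstack([a,b]))
E
```

```text
[ 0.49395282 -0.07288275  0.22026658] [-0.21246035  0.14705582 -0.47902629]
(array([ 0.4946, -0.0745]), -6.4) (array([ 0.4946, -0.0742]), -7.2)
```

View pics/c10.png

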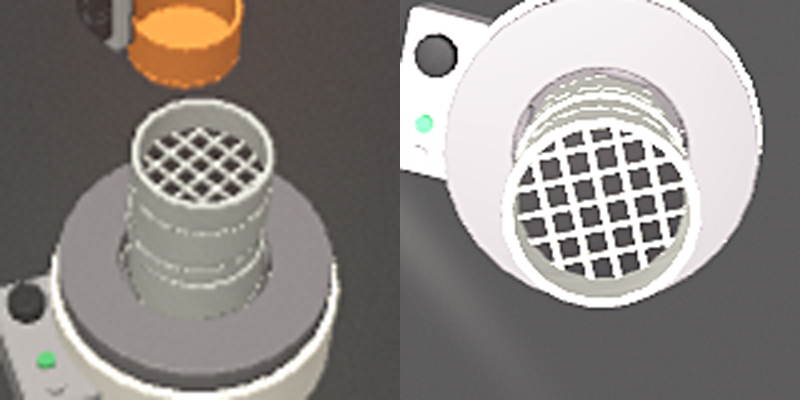

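The coarse sieve is seated level, with the seams closed in both views. Next is the lid.

{"op": "jog_arm", "data": {
  "motion": [
    [0, 0, 0, 335, -45, 0, 85],
    [0, 0, 0, 335, -45, 0, 85],
    [0, 0, 0, 335, -45, 20, 85],
    [0, 0, 0, 335, -45, 70, 60],
    [0, 0, 0, 335, -45, 70, 60],
    [0, 0, 0, 335, -45, 70, 60],
    [0, 0, 0, 335, -45, 70, 60],
    [0, 0, 0, 335, -45, 70, 60],
    [0, 0, 0, 335, -45, 70, 60],
    [0, 0, 0, 335, -45, 70, 60]
  ]
}}

```text
t: 27.68
eef_pos: [0.4501, 0.2609, 0.1517]
tool_rot: [0.0, 0.708, 0.706, 0.0]
contact_force: [0.1, -0.2, -0.1]
gripper_width: 0.701
grasp_force: 0.0
```

```bash
python3 - <<'E'
from h import *
o=bot.get_obs();p=pic('wrist');print(o['eef_pos'],o['contact_force'],o['gripper_width'])
l=bot.tip_of('lid',p)
for d in l: print(d['score'],d['xy'],onz(p,d['xy'],0))
c0=onz(p,l[0]['xy'],0)
c,s=circ(p,c0,.013,.03);print(c,s);draw(p,c,.013,.03,'w11.png')
go(c[0],c[1],.018)
E
```

```text
[0.45014866 0.26093948 0.15170052] [ 0.1187345  -0.18471198 -0.06329014] 0.7010520340373041
0.65 [276.0, 197.0] [0.45113411 0.26063662 0.        ]
[0.4528 0.2632] -9.2
pose [0.45   0.2613 0.1516] shift mm [  1.8   2.8 133.6]
```

View pics/w11.png

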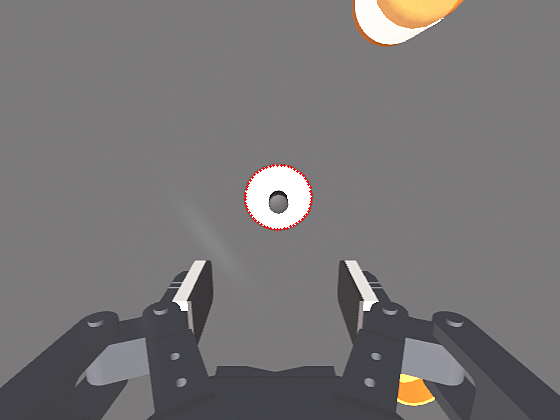

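The fitted circle lies on the lid disc at (278,197) with the knob in its centre. I grip the knob.

{"op": "jog_arm", "data": {
  "motion": [
    [0, 0, 0, 1.5, 2.8, 60, 60],
    [0, 0, 0, 1.5, 2.8, 110, 60],
    [0, 0, 0, 1.5, 2.8, 130, 60],
    [0, 0, 0, 1.5, 2.8, 134.5, 60],
    [0, 0, 0, 1.5, 2.8, 134.5, 60],
    [0, 0, 0, 1.5, 2.8, 134.5, 12],
    [0, 0, 0, 1.5, 2.8, 134.5, 12],
    [0, 0, 0, 1.5, 2.8, 134.5, 12],
    [0, 0, 0, 1.5, 2.8, 134.5, 12],
    [0, 0, 0, 1.5, 2.8, 134.5, 12]
  ],
  "grip_force": 40
}}

```text
t: 29.02
eef_pos: [0.4529, 0.2638, 0.0177]
tool_rot: [-0.0, 0.707, 0.707, 0.001]
contact_force: [-0.7, -0.5, 6.3]
gripper_width: 0.191
grasp_force: 38.9
```

{"op": "jog_arm", "data": {
  "motion": [
    [0, 0, 0, 0, 0, 0, 12],
    [0, 0, 0, 0, 0, 0, 12],
    [0, 0, 0, 0, 0, 0, 12]
  ]
}}

```text
t: 29.4
eef_pos: [0.4529, 0.2638, 0.0177]
tool_rot: [-0.0, 0.707, 0.707, 0.001]
contact_force: [-1.3, -0.3, 6.0]
gripper_width: 0.193
grasp_force: 38.9
```

{"op": "jog_arm", "data": {
  "motion": [
    [0, 0, 0, 0, 0, -40, 12],
    [0, 0, 0, 0, 0, -90, 12],
    [0, 0, 0, 0, 0, -140, 12],
    [0, 0, 0, -30, 5, -190, 12],
    [0, 0, 0, -80, 20, -200, 12],
    [0, 0, 0, -135, 35, -200, 12],
    [0, 0, 0, -190, 50, -200, 12],
    [0, 0, 0, -245, 65, -200, 12],
    [0, 0, 0, -300, 80, -200, 12],
    [0, 0, 0, -350, 95, -200, 12]
  ]
}}

```text
t: 30.65
eef_pos: [0.5473, -0.0885, 0.217]
tool_rot: [-0.0, 0.707, 0.707, 0.0]
contact_force: [-0.2, 0.5, -1.4]
gripper_width: 0.189
grasp_force: 39.4
```

{"op": "jog_arm", "data": {
  "motion": [
    [0, 0, 0, -30, 6, 0, 12],
    [0, 0, 0, -50, 7, 0, 12],
    [0, 0, 0, -50, 7, 0, 12],
    [0, 0, 0, -50, 7, 0, 12],
    [0, 0, 0, -50, 7, 0, 12],
    [0, 0, 0, -50, 7, 0, 12]
  ]
}}

```text
t: 31.4
eef_pos: [0.5545, -0.1355, 0.2168]
tool_rot: [-0.0, 0.707, 0.708, 0.0]
contact_force: [0.5, 0.5, -2.2]
gripper_width: 0.19
grasp_force: 39.4
```

```bash
python3 - <<'E'
from h import *
o=bot.get_obs();p=pic('wrist');print(o['eef_pos'],o['gripper_width'],o['grasp_force'])
held(p,o,-.005)
print(circ(p,(.495,-.074),.134,.03),circ(p,(.495,-.074),.134,.027),circ(p,(.495,-.074),.055,.065))
save(p,'w12.png')
E
```

```text
[ 0.55450473 -0.13554393  0.21679284] 0.18991047160497368 39.43628132343292
dz -0.011 [([-0.0002, -0.0025], -7.9)]
dz -0.009 [([-0.0002, -0.0022], -8.8)]
dz -0.007 [([-0.0002, -0.0016], -9.6)]
dz -0.005 [([-0.0001, -0.0009], -9.8)]
dz -0.003 [([-0.0001, -0.0001], -9.5)]
dz -0.001 [([-0.0002, 0.0005], -8.5)]
dz 0.001 [([-0.0003, 0.0008], -7.2)]
(array([ 0.4942, -0.0743]), -8.2) (array([ 0.4943, -0.0741]), -9.8) (array([ 0.495 , -0.0736]), -6.9)
```

View pics/w12.png

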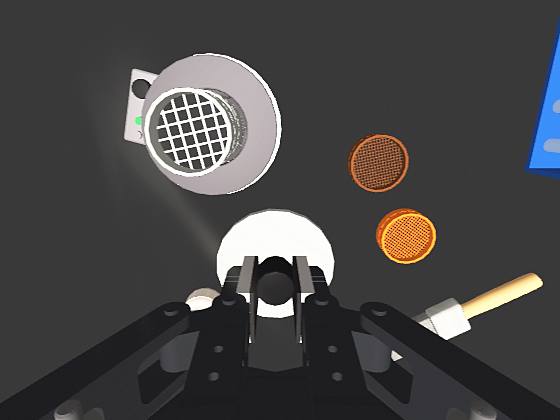

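The lid is held level at (276,263) by its knob, and the stack mouth is at (193,131). I move over and lower.

{"op": "jog_arm", "data": {
  "motion": [
    [0, 0, 0, 25, -24, 0, 12],
    [0, 0, 0, 50, -48, 0, 12],
    [0, 0, 0, 62, -60, 0, 12],
    [0, 0, 0, 62, -60, 25, 12],
    [0, 0, 0, 62, -60, 45, 12],
    [0, 0, 0, 62, -60, 58, 12],
    [0, 0, 0, 62, -60, 64, 12],
    [0, 0, 0, 62, -60, 68, 12],
    [0, 0, 0, 62, -60, 68, 12],
    [0, 0, 0, 62, -60, 68, 12]
  ]
}}

```text
t: 32.7
eef_pos: [0.4948, -0.0746, 0.1492]
tool_rot: [0.0, 0.707, 0.707, 0.0]
contact_force: [-0.4, 0.6, -1.4]
gripper_width: 0.196
grasp_force: 39.5
```

{"op": "jog_arm", "data": {
  "motion": [
    [0, 0, 0, 0, 0, 1.5, 12],
    [0, 0, 0, 0, 0, 3, 12],
    [0, 0, 0, 0, 0, 3, 12]
  ]
}}

```text
t: 33.08
eef_pos: [0.4943, -0.0745, 0.1457]
tool_rot: [-0.0, 0.707, 0.707, -0.0]
contact_force: [0.0, 0.5, -1.0]
gripper_width: 0.191
grasp_force: 39.5
```

{"op": "jog_arm", "data": {
  "motion": [
    [0, 0, 0, 0, 0, 1, 12],
    [0, 0, 0, 0, 0, 2, 12],
    [0, 0, 0, 0, 0, 2, 12]
  ]
}}

```text
t: 33.45
eef_pos: [0.4945, -0.0746, 0.1438]
tool_rot: [-0.0, 0.707, 0.707, 0.0]
contact_force: [0.0, 0.2, -1.0]
gripper_width: 0.192
grasp_force: 39.7
```

{"op": "jog_arm", "data": {
  "motion": [
    [0, 0, 0, 0, 0, 1, 12],
    [0, 0, 0, 0, 0, 1.5, 12],
    [0, 0, 0, 0, 0, 1.5, 12]
  ]
}}

```text
t: 33.83
eef_pos: [0.4948, -0.0747, 0.1436]
tool_rot: [-0.0, 0.707, 0.707, 0.001]
contact_force: [-4.4, 1.3, 14.7]
gripper_width: 0.188
grasp_force: 41.0
```

Contact came at the seated height. I release, rise and check.

{"op": "jog_arm", "data": {
  "motion": [
    [0, 0, 0, 0, 0, -0.5, 12],
    [0, 0, 0, 0, 0, -0.5, 50],
    [0, 0, 0, 0, 0, -0.5, 50],
    [0, 0, 0, 0, 0, -0.5, 50],
    [0, 0, 0, 0, 0, -20, 50],
    [0, 0, 0, 0, 0, -60, 50],
    [0, 0, 0, 0, 0, -90, 50],
    [0, 0, 0, 0, 0, -90, 50],
    [0, 0, 0, 0, 0, -90, 50]
  ]
}}

```text
t: 34.95
eef_pos: [0.494, -0.0744, 0.2316]
tool_rot: [-0.0, 0.707, 0.707, -0.0]
contact_force: [-1.0, 0.2, 0.1]
gripper_width: 0.583
grasp_force: 0.0
```

```bash
python3 - <<'E'
from h import *
o=bot.get_obs();p=pic('wrist');print(o['eef_pos'],o['contact_force'])
print(circ(p,(.495,-.074),.139,.03))
s=pic('side');im=s['pixels'][:,:,::-1];u,v=proj(s,np.array([.495,-.074,.11])).astype(int)
a=cv2.resize(im[v-50:v+50,u-50:u+50],(400,400),interpolation=cv2.INTER_CUBIC)
w=p['pixels'][:,:,::-1];u,v=proj(p,np.array([.495,-.074,.12])).astype(int)
b=cv2.resize(w[v-80:v+80,u-80:u+80],(400,400),interpolation=cv2.INTER_CUBIC)
cv2.imwrite('pics/c13.png',np.hstack([a,b]))
E
```

```text
[ 0.49395037 -0.07441653  0.23161707] [-1.01305802  0.16622207  0.08809544]
(array([ 0.4945, -0.0749]), -8.1)
```

View pics/c13.png

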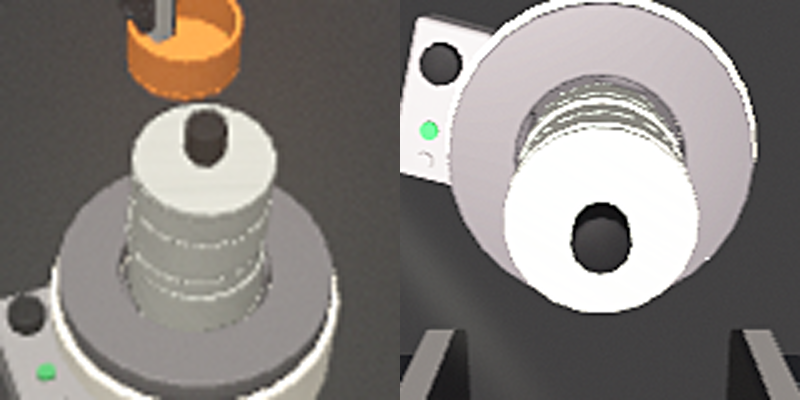

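Both views show the lid level and concentric on the finished stack, with the gripper clear above it. I hand in.

```bash
python3 -c "
from station import bot
print(bot.hand_in())"
```

```text
the job is handed in; nothing more can be done
None
```

I built the stack on the shaker (pan pressed home, then fine sieve, coarse sieve and lid), and the last pictures show it level; I let go, handed in at about 35 s, and never touched the jar or bottle, but no verdict came back.

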